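Set a row of number dies in the setting frame and clamp it

ROBOT

A 7-joint arm with a two-finger parallel gripper is mounted at the origin on a cart in front of the work surface, level with it; the furniture and walls round the work are solid. World frame = base frame: x ahead of the robot, y to its left, z up, the work surface at z = 0. Lengths are in mm, angles in rad, forces in N, time in s.
With the tool pointing down it reaches from about 400 to 875 mm from the base axis. Payload 4.4 kg.
Tool frame: the origin (TCP) lies on the centre line of the jaws, within the pads' length; the fingertips stand 22 mm ahead of it and the grasp point (between the pads) lies 3 mm ahead of it; z points along the fingers, y is the direction in which the jaws open and shut (so a half turn about z gives the same grasp; the last joint's range is limited). The gripper opens to 85 mm and grips with 20 to 120 N. Pads are 22 mm wide; open, the fingers measure 114 mm over their backs; the gripper's body (76 mm by 85 mm) begins 54 mm behind the grasp point. The pads swing forward as they close: fully open they stand 13 mm farther back than shut.
Start: joints at [-1.237, 0.628, 0.038, 1.517, -0.027, 0.996, -0.02], TCP at [252.981, 598.764, 253.313] pointing down, gripper open.
Joint ranges: [-3.06, 3.06], [-0.37, 2.12], [-1.25, 1.32], [0.18, 2.47], [-1.1, 4.24], [0.23, 1.98], [-2.94, 2.94]. Speed limits (rad/s): [2.57, 2.57, 3.14, 3.14, 3.14, 3.14, 3.14].

INTERFACE

Orientations are given as [roll, pitch, yaw] about the fixed x, y, z axes, in that order (R = Rz(yaw) Ry(pitch) Rx(roll)).
In Python, from cell import ctrl gives the robot as it stands. The module is installed in compiled form; this text tells all that it offers.
- The arm moves only by the tool step_arm, never from a script. Its argument "commands" is a list of rows, each a list of 7 numbers: the shift along the tool's x, y, z in mm, then the turn, a rotation vector about the tool's x, y, z in degrees, then the closure in counts, from 0 (fully open) to 255 (shut). A call has 1 to 8 rows; each row is the pose to reach, as a shift and turn from the pose commanded when the call began, along the tool's axes at that moment; what a row does not reach only later rows make up. A row lasts 1/10 s, in which the tool goes at most 50 mm and 8.59 degrees, less where a joint would pass 70% of its speed; a pose out of reach is approached as far as the arm can. A call with a gripper value outside its range is refused whole. The fingers move at their own pace and stop on an object; the grip force is fixed at half the most. Time passes only in rows, so rows that repeat a pose let the fingers close. It gives the time, the measured TCP pose, the force and the opening at its end, in the units of the state.
- ctrl.read_state(): the state, without advancing time (a new reading comes with each control period).
- ctrl.get_image(name): name is "side" or "top"; returns the picture (400x640x3 uint8, red, green, blue); there is no depth.
- ctrl.camera_info(name): a dict with "vertical_fov" (degrees; the focal length in pixels is half the picture's height over the tangent of half this angle, whatever the lens; pixels are square), "cx", "cy" (the principal point, pixels), "rvec" (rotation vector, rad) and "tvec" (3), from world to camera coordinates, as OpenCV has them. Camera axes: x right, y down, z forward; pixel columns grow to the right and rows downward; lengths in mm; the calibration is good to about 2 mm. A picture is of the moment at which its call begins. camera_info takes no time and is no camera call.
- ctrl.finish_job(): hands the job in, once; it reports no verdict.
Trained networks look in the newest picture that a camera, given by its name, has taken for a name from the list of things; names that differ only in an ending like _2 or _b are one class to them, and where a whole thing is asked for, a point or a joint stands for the part that bears it (a point fixed in the world has none). Each returns a list of dicts, best first, with "p" (0 to 1); they miss things now and then, are a little off and sometimes report something else, mostly with a low value. They report only what shows in the picture. A call takes as long as a camera call.
- ctrl.spot_in(thing, camera): "point" ([row, column] as shares, 0 to 1, of the picture: columns of its width, rows of its height, amid what is visible of it).
The state is a dict: "clock": time; "qpos": joint angles; "qd": joint speeds; "tau": joint torques, N m; "eef_pos": TCP position; "tool_rot": TCP orientation; "force": force on the tool from outside, world axes, zero at the start; "torque": the same for the moment, N m; "width": finger opening in mm.
Only numpy, scipy, OpenCV 4.12 (cv2) and the standard library are available. Lean on these libraries where they do the work, as an engineer would, in place of code of your own. Each camera call takes 0.05 s, during which the arm holds its last target. There are 200 camera calls.

TASK

Take the three number dies from the sloping rack and set them in the steel setting frame for the next plate: face up, flat on the two rails, side by side in one tight row without gaps, the widest against the end stop, then the middle one, the narrowest last. Then push the clamp bar home against the row, so that all three are held between it and the back fence. Do not ram the dies against the frame, and leave the paint tin, the wooden block and the marker pen alone.

Things in the scene. Friction and masses are not known exactly. Their poses are not given: they have to be found in the camera images.
- frame: setting frame, fixed, of steel, 250 mm long (y) and 150 mm deep (x; robot on its -x side); origin under its centre on the bench. Two rails along y, tops at z=14 mm, carry the dies: rear x=+27..+45, front x=-62..-22 mm; open to the bench between them. Back fence: inner face x=+45, top z=26. The -y end is open but for a tie strip 5 mm high.
- stop_corner (a point): inner corner of the setting frame where the end stop (+y end, inner face at frame y=+105 mm, top z=26 mm) meets the back fence, at rail-top height (frame x=+45, y=+105, z=14 mm); axes as the frame. The row grows from here along -y, the dies' short ends to the fence.
- clamp_bar (a joint): travel in m of the clamp bar, 0 = open, growing toward the fence (frame +x), at most 0.028. Bar: y=-107..+107 mm, 18 mm deep, z=14.5..26.5 mm; its inner face is 100 mm from the back fence at 0 and 80 mm at 0.020. It slides with about 3 N of friction and stays where it is left; starts nearly open.
- lug (a point): middle of the front (robot side) face of the push lug, 44 mm above the bench: an upright steel block on the middle of the clamp bar, 44 mm wide (y), 12 mm deep (x), top 60 mm above the bench. Push it along frame +x to close the clamp. Axes as the frame.
- rack: fixed wooden die rack, 280 mm wide (y), 110 mm deep, 75 mm high, origin under its centre on the bench. Its slope rises at 27 degrees along +x, low side to the robot. Slats along y carry the dies' lowest and topmost 14 mm; between them fingers may reach 8 mm below the dies. Lip 6 mm high at the foot. Three places 85 mm apart; which die lies where varies.
- die_wide: the widest flat metal number die, 80 mm long (x), 54 mm wide (y); base plate 4 mm thick, 7 mm with the raised figure on its face (z+); origin at the centre of its underside. Starts face up on the sloping rack, x up the slope, lower short edge at the lip. Take it by its two long edges.
- die_mid: the middle flat metal number die, 80 mm long (x), 40 mm wide (y); base plate 4 mm thick, 7 mm with the raised figure on its face (z+); origin at the centre of its underside. Starts face up on the sloping rack, x up the slope, lower short edge at the lip. Take it by its two long edges.
- die_narrow: the narrowest flat metal number die, 80 mm long (x), 27 mm wide (y); base plate 4 mm thick, 7 mm with the raised figure on its face (z+); origin at the centre of its underside. Starts face up on the sloping rack, x up the slope, lower short edge at the lip. Take it by its two long edges.
- tin: open paint tin, 74 mm across, 65 mm tall, standing at the right; a bystander
- packing: hardwood packing block 22x90x18 mm lying on the bench near its front edge; a bystander
- marker: marker pen, 135 mm long, 17 mm thick, lying on the bench near its front edge; a bystander

How it is judged (in metres and radians):
At the end, for the whole second after the job is handed in: Dies face up, flat on the rails and square (3 degrees), ends at the fence (2 mm), in one row from the stop: widest, middle, narrowest, each within 2, 3 and 4 mm of a gapless row; clamp bar closed on them (1.5 mm); all at rest (y of die_wide in the frame of stop_corner between -0.029 and -0.025 m and x of die_wide in the frame of stop_corner between -0.042 and -0.038 m and z of die_wide in the frame of stop_corner between -0.002 and 0.002 m and angle between the x axis of each of die_wide, die_mid, die_narrow and the x axis of frame, either way round below 0.05 rad and angle between each of die_wide, die_mid, die_narrow's own z axis and vertical below 0.05 rad and linear speed of each of die_wide, die_mid, die_narrow below 0.01 m/s and y of die_mid in the frame of stop_corner between -0.077 and -0.072 m and x of die_mid in the frame of stop_corner between -0.042 and -0.038 m and z of die_mid in the frame of stop_corner between -0.002 and 0.002 m and y of die_narrow in the frame of stop_corner between -0.1115 and -0.1055 m and x of die_narrow in the frame of stop_corner between -0.042 and -0.038 m and z of die_narrow in the frame of stop_corner between -0.002 and 0.002 m and value of joint clamp_bar between 0.0185 and 0.0215 m); the robot touches nothing.
It fails at once if a die is rammed against the frame, its fence, stop or clamp (over 80 N) (contact force between any of die_wide, die_mid, die_narrow and frame above 80 N).
It fails at once if the tin, the wooden block or the marker pen is moved by more than 30 mm (distance of any of tin, packing, marker from where it was at the start of the episode above 0.03 m).
It also fails if it takes over 72 s, if anything falls off the work surface, if the arm or the gripper's body presses on something with over 40 N, if the wrist force passes 120 N, or if a joint passes its speed limit or range.

## Working session

There is one attempt and no reset: what is moved stays moved. The work goes in short steps, Python scripts to look and compute and a tool call to move; the robot and the scene stay as the last step left them, time stands still between calls to the robot, and variables do not carry over. Pictures are saved under pics/ and viewed, about 8 in all and at most 12, crops included, and the job is handed in when it is done.

Besides the shell and the picture viewer there is one more tool, called after "Call:" as a command line: name --pt "numbers of a row" for each row, then --argument value for the rest. step_arm: Moves the arm, as the interface text tells. Its arguments: {"type":"object","properties":{"commands":{"type":"array"}},"required":["commands"]}

```bash
mkdir -p pics; cat > h.py <<'E'
import numpy as np, cv2
from cell import ctrl
def cam(n):
    i=ctrl.camera_info(n); f=200/np.tan(np.radians(i["vertical_fov"])/2)
    K=np.array([[f,0,i["cx"]],[0,f,i["cy"]],[0,0,1.]]); R=cv2.Rodrigues(np.array(i["rvec"],float))[0]
    return K,R,np.array(i["tvec"],float)
def proj(n,P):
    K,R,t=cam(n); q=(np.atleast_2d(P)@R.T+t)@K.T; return q[:,:2]/q[:,2:]
def ray(n,u,v):
    K,R,t=cam(n); return -R.T@t, R.T@np.linalg.inv(K)@np.array([u,v,1.])
def onz(n,u,v,z):
    c,d=ray(n,u,v); return c+d*(z-c[2])/d[2]
def save(n,f,box=None,s=1):
    im=ctrl.get_image(n); 
    if box: im=im[box[1]:box[3],box[0]:box[2]]
    im=cv2.resize(im,None,fx=s,fy=s,interpolation=cv2.INTER_CUBIC) if s!=1 else im
    cv2.imwrite("pics/"+f,im[:,:,::-1])
E
python3 - <<'E'
from h import *
np.set_printoptions(precision=1,suppress=True)
save("top","t1.png");save("side","s1.png")
for n in("top","side"):
    print(n,cam(n)[0][0,0],(-cam(n)[1].T@cam(n)[2]))
    for th in "frame stop_corner lug rack die_wide die_mid die_narrow tin".split():
        print(th,[(round(d["p"],2),round(d["point"][1]*640,1),round(d["point"][0]*400,1)) for d in ctrl.spot_in(th,n)[:3]])
print(ctrl.read_state())
E
```

```text
top 415.34343799286637 [ 256.6 -138.  1197. ]
frame [(0.61, 239.9, 201.6)]
stop_corner [(0.93, 241.0, 203.9)]
lug [(0.71, 236.9, 218.2)]
rack [(0.86, 359.0, 197.8)]
die_wide [(0.8, 393.2, 186.4)]
die_mid [(0.82, 332.5, 190.8)]
die_narrow [(0.64, 360.5, 188.6)]
tin [(0.73, 441.4, 205.4)]
side 374.27849103212975 [   -6.  -1044.4   522.8]
frame [(0.82, 302.2, 190.6)]
stop_corner [(0.89, 307.0, 184.8)]
lug [(0.63, 289.2, 182.2)]
rack [(0.73, 362.3, 227.3)]
die_wide [(0.68, 376.9, 226.6), (0.43, 355.7, 215.8)]
die_mid [(0.54, 342.7, 201.7), (0.42, 364.7, 224.2)]
die_narrow [(0.73, 358.0, 215.6)]
tin [(0.73, 392.6, 273.9)]
{'clock': 0.9, 'qpos': array([-1.2,  0.6,  0. ,  1.5, -0. ,  1. , -0. ]), 'qd': array([ 0.,  0.,  0.,  0., -0.,  0., -0.]), 'tau': array([ -0. , -56.3,   1.2, -19.4,   0. ,   0. ,  -0. ]), 'eef_pos': array([253. , 598.8, 253.4]), 'tool_rot': array([ 3.1, -0. ,  2.7]), 'force': array([-0.2,  0.2, -0.6]), 'torque': array([0.1, 0. , 0. ]), 'width': 85.39143749276467}
```

```bash
python3 - <<'E'
from h import *
save("top","t2.png",(180,140,480,260),2.66)
save("side","s2.png",(230,150,430,290),4)
E
```

```text
(no output)
```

View pics/t2.png

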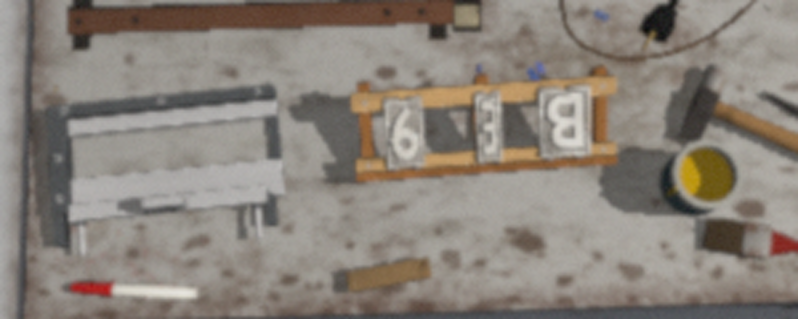

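View pics/s2.png

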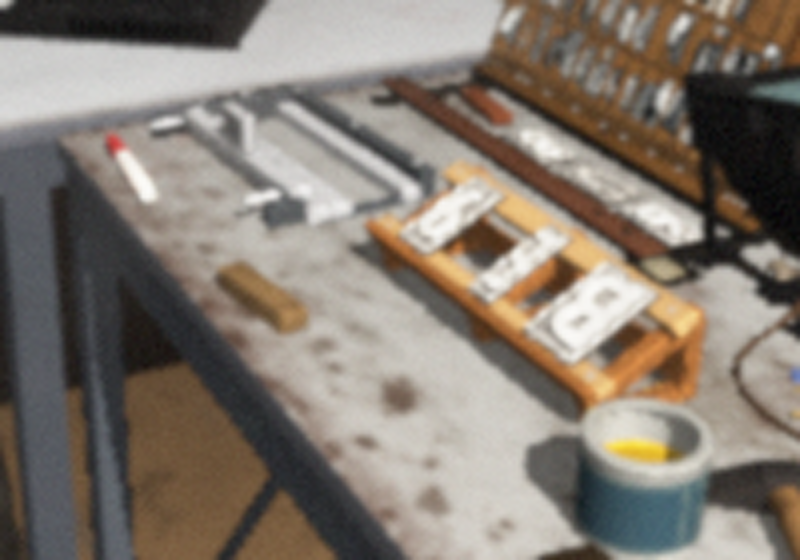

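The top view shows the end stop at the left (+y). The rack holds mid ("6"), narrow ("3") and wide ("B") from left to right. I'll take averaged enlargements to fit the poses.

```bash
python3 - <<'E'
from h import *
for n in("top","side"):
    a=np.mean([ctrl.get_image(n).astype(float) for _ in range(10)],0); np.save(n+".npy",a)
def crop(n,b,s):
    a=np.load(n+".npy").astype(np.uint8)[b[1]:b[3],b[0]:b[2]]
    a=cv2.resize(a,None,fx=s,fy=s,interpolation=cv2.INTER_CUBIC)
    for u in range(b[0],b[2],10): cv2.putText(a,str(u),((u-b[0])*s,9),0,.33,(255,255,0),1);cv2.line(a,((u-b[0])*s+s//2,10),((u-b[0])*s+s//2,14),(255,255,0),1)
    for v in range(b[1],b[3],10): cv2.putText(a,str(v),(0,(v-b[1])*s+s//2+4),0,.33,(255,255,0),1)
    return a
A=crop("top",(195,168,295,238),8);cv2.imwrite("pics/a.png",A[:,:,::-1])
B=crop("top",(305,160,420,212),7)[:, :800]
C=crop("top",(305,160,415,212),7);cv2.imwrite("pics/b.png",C[:,:,::-1])
np.set_printoptions(precision=1,suppress=True)
for n,z in(("lug",44),("frame",14),("rack",40)): print(n,[onz("top",*p,z) for p in {"lug":[(237,218)],"frame":[(240,202)],"rack":[(359,198)]}[n]])
E
```

```text
lug [array([441.6,  94.5,  44. ])]
frame [array([493.2,  92.4,  14. ])]
rack [array([ 489.9, -250.9,   40. ])]
```

View pics/a.png

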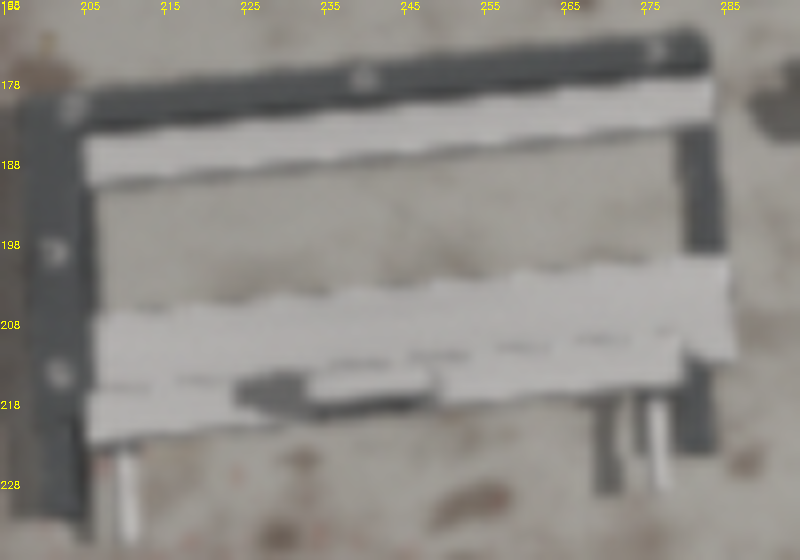

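View pics/b.png

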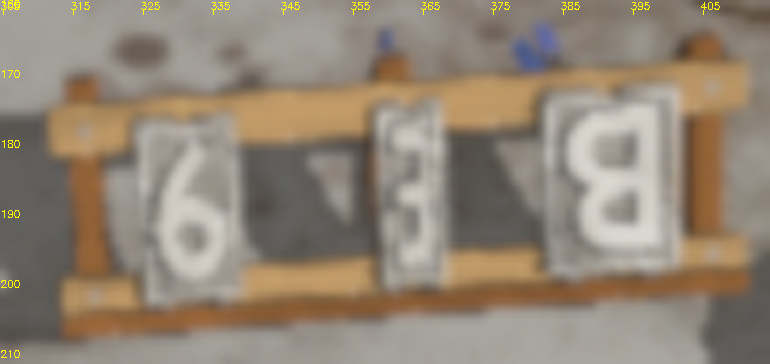

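Crops show the following (pixels in the crops):
- **Frame:** stop corner at about (85,135) in a.png.
- **Wide die:** corners about (545,90) to (680,268) in b.png.

Next is the pose fit.

```bash
cat > fit.py <<'E'
from h import *
from scipy.optimize import least_squares
np.set_printoptions(precision=2,suppress=True)
def Rz(a): c,s=np.cos(a),np.sin(a); return np.array([[c,-s,0],[s,c,0],[0,0,1]])
def Ry(a): c,s=np.cos(a),np.sin(a); return np.array([[c,0,s],[0,1,0],[-s,0,c]])
ca=lambda p:(195+(p[0]+.5)/8-.5,168+(p[1]+.5)/8-.5)
cb=lambda p:(305+(p[0]+.5)/7-.5,160+(p[1]+.5)/7-.5)
cs=lambda p:(230+(p[0]+.5)/4-.5,150+(p[1]+.5)/4-.5)
# frame: points on lines; crop a -> z=14 plane
L=[('x',45,(88,134)),('x',45,(400,107)),('x',45,(705,78)),('x',27,(95,186)),('x',27,(400,155)),('x',27,(680,127)),
('x',-22,(100,317)),('x',-22,(400,289)),('x',-22,(715,259)),('y',105,(86,140)),('y',105,(88,175)),('y',105,(95,320)),('y',105,(97,375)),('y',-125,(728,270)),('y',-125,(734,345))]
P=[onz("top",*ca(p),14) for _,_,p in L]
def rf(q):
    return [ (Rz(q[2]).T@(p-[q[0],q[1],0]))[0 if a=='x' else 1]-v for (a,v,_),p in zip(L,P)]
s=least_squares(rf,[490,92,0]); F=s.x; print("frame",F,np.array(rf(F)))
dies={'wide':(54,[(545,90),(678,85),(681,268),(545,277)],[(597,262),(658,298),(575,360),(527,322)]),
'mid':(40,[(137,120),(233,115),(240,297),(147,305)],[(457,178),(503,192),(447,252),(402,233)]),
'narrow':(27,[(375,104),(440,100),(445,284),(383,290)],[(538,228),(570,242),(505,305),(474,292)])}
def cor(w,q):
    c=np.array([[40,w/2,4],[40,-w/2,4],[-40,-w/2,4],[-40,w/2,4]])
    return (Rz(q[3])@Ry(-np.radians(27))@c.T).T+q[:3]
D={}
for n,(w,t,sd) in dies.items():
    T=np.array([cb(p) for p in t]);S=np.array([cs(p) for p in sd])
    f=lambda q:np.r_[(proj("top",cor(w,q))-T).ravel(),.7*(proj("side",cor(w,q))-S).ravel()]
    r=least_squares(f,[490,-250,45,F[2]]); D[n]=r.x; print(n,r.x,"\n",f(r.x).reshape(-1,2).T)
E
python3 fit.py; python3 - <<'E'
from h import *
from fit import *
for z in (14,):
  pass
for n in("top","side"):
    im=np.load(""+n+".npy").astype(np.uint8)
    im=cv2.resize(im,None,fx=5,fy=5,interpolation=cv2.INTER_CUBIC)
    def pl(P):
        q=np.round((proj(n,P)+.5)*5-.5).astype(int); cv2.polylines(im,[q.reshape(-1,1,2)],True,(255,0,0),1)
    for k in D: pl(cor(dies[k][0],D[k]))
    def fr(p): return (Rz(F[2])@np.array(p,float).T).T+[F[0],F[1],0]
    for x0,x1,y0,y1,z in((27,45,-125,105,14),(-62,-22,-125,105,14)): pl(fr([[x0,y0,z],[x1,y0,z],[x1,y1,z],[x0,y1,z]]))
    pl(fr([[-75,105,26],[75,105,26],[75,125,26],[-75,125,26]]))
    b=(200,165,415,235) if n=="top" else (250,160,420,260)
    c=im[b[1]*5:b[3]*5,b[0]*5:b[2]*5]; c=cv2.resize(c,(800,int(c.shape[0]*800/c.shape[1]))); 
    cv2.imwrite("pics/ov_%s.png"%n,c[:,:,::-1])
a=cv2.imread("pics/ov_top.png");b=cv2.imread("pics/ov_side.png");o=np.vstack([a,b]);o=cv2.resize(o,None,fx=600/max(600,o.shape[0]),fy=600/max(600,o.shape[0]));cv2.imwrite("pics/ov.png",o)
E
```

```text
frame [510.05  86.6    0.07] [ 1.17  0.19  0.2  -0.59  0.15  0.66 -0.4  -0.66 -0.71  0.15 -0.01 -0.21
 -0.05  0.02  0.08]
wide [ 521.45 -343.45   53.38    0.05] 
 [[-0.49 -0.22 -0.15  0.37  2.32  0.75 -0.97 -1.15]
 [-0.04 -0.81  0.6   0.78 -0.84 -1.38  0.98  1.2 ]]
mid [ 514.94 -173.19   52.47    0.1 ] 
 [[-1.23 -0.72  1.22  0.55  3.38  0.93 -3.37 -0.82]
 [-0.06 -1.14  0.22  0.86 -0.95 -0.19  0.84  0.58]]
narrow [ 519.47 -262.95   48.48    0.1 ] 
 [[-0.88 -0.61  0.95  0.44  2.34  0.99 -2.43 -1.04]
 [-0.19 -0.79  0.22  0.52 -0.52 -0.49  0.88  0.38]]
frame [510.05  86.6    0.07] [ 1.17  0.19  0.2  -0.59  0.15  0.66 -0.4  -0.66 -0.71  0.15 -0.01 -0.21
 -0.05  0.02  0.08]
wide [ 521.45 -343.45   53.38    0.05] 
 [[-0.49 -0.22 -0.15  0.37  2.32  0.75 -0.97 -1.15]
 [-0.04 -0.81  0.6   0.78 -0.84 -1.38  0.98  1.2 ]]
mid [ 514.94 -173.19   52.47    0.1 ] 
 [[-1.23 -0.72  1.22  0.55  3.38  0.93 -3.37 -0.82]
 [-0.06 -1.14  0.22  0.86 -0.95 -0.19  0.84  0.58]]
narrow [ 519.47 -262.95   48.48    0.1 ] 
 [[-0.88 -0.61  0.95  0.44  2.34  0.99 -2.43 -1.04]
 [-0.19 -0.79  0.22  0.52 -0.52 -0.49  0.88  0.38]]
```

View pics/ov.png

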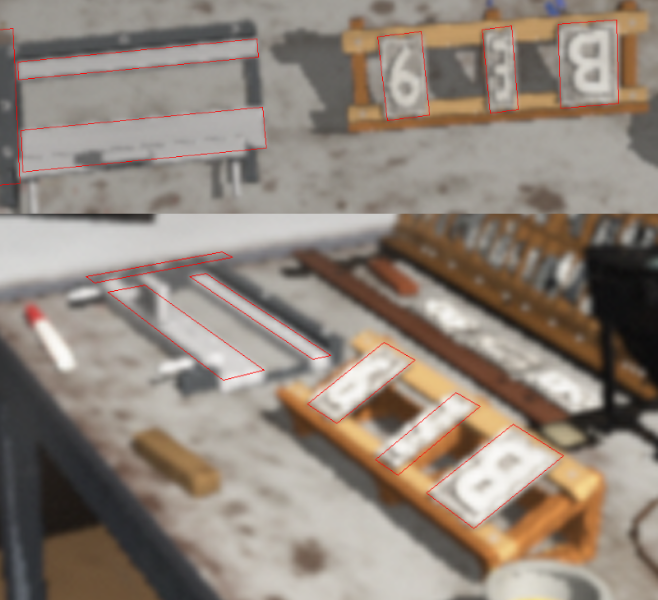

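```bash
python3 - <<'E'
from h import *
print(ctrl.camera_info("side"),ctrl.camera_info("top"))
im=np.load("side.npy").astype(np.uint8)
import contextlib,io
with contextlib.redirect_stdout(io.StringIO()): from fit import *
b=(255,163,405,256);s=5
im=cv2.resize(im[b[1]:b[3],b[0]:b[2]],None,fx=s,fy=s,interpolation=cv2.INTER_CUBIC)
for u in range(b[0],b[2],10): cv2.putText(im,str(u),((u-b[0])*s,9),0,.33,(255,0,0),1)
for v in range(b[1],b[3],10): cv2.putText(im,str(v),(0,(v-b[1])*s+4),0,.33,(255,0,0),1)
def fr(p): return (Rz(F[2])@np.array(p,float).T).T+[F[0],F[1],0]
for x0,x1,y0,y1,z in((27,45,-125,105,14),(-62,-22,-125,105,14),(-75,75,105,125,26)):
    q=np.round((proj("side",fr([[x0,y0,z],[x1,y0,z],[x1,y1,z],[x0,y1,z]]))-b[:2]+.5)*s-.5).astype(int); cv2.polylines(im,[q.reshape(-1,1,2)],True,(255,0,0),1)
cv2.imwrite("pics/s3.png",im[:,:,::-1])
E
```

```text
{'vertical_fov': 56.23665869246744, 'cx': 324.8645281546238, 'cy': 198.23692398430939, 'rvec': array([ 1.95183613, -0.46104481,  0.32508845]), 'tvec': array([-483.13086241,   89.38168742, 1059.59515954])} {'vertical_fov': 51.42434800959006, 'cx': 319.6258590228366, 'cy': 200.68298476987746, 'rvec': array([ 2.08797791, -2.14752806,  0.20517771]), 'tvec': array([-125.19742767,  487.61628664, 1124.4066751 ])}
```

View pics/s3.png

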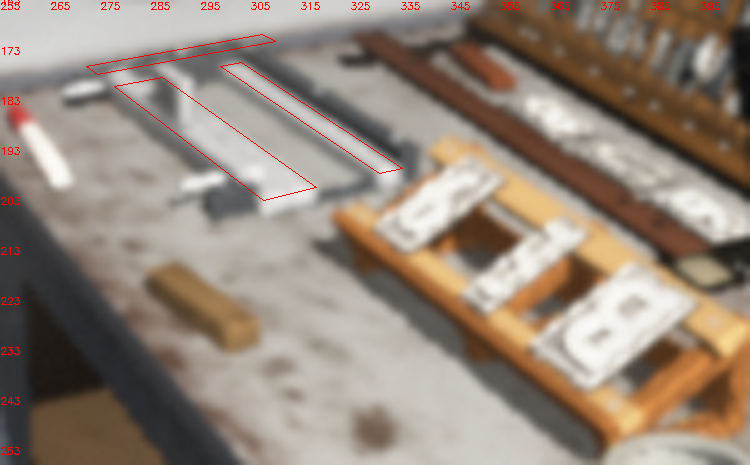

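The side view is about 1.7 px off in row against the top fit, which is within its calibration. I'll fit the rack jointly: common slope, common lip line, and a side row offset tied to the frame.

```bash
cat > fit2.py <<'E'
from h import *
import contextlib,io
with contextlib.redirect_stdout(io.StringIO()): from fit import *
c3=lambda p:(255+(p[0]+.5)/5-.5,163+(p[1]+.5)/5-.5)
sp={'wide':[(632,262),(697,305),(590,388),(530,345)],'mid':[(455,155),(503,180),(408,250),(375,225)],'narrow':[(553,218),(588,235),(490,313),(463,295)]}
names=['mid','narrow','wide']
def place(g,k,i): 
    y=g[4+i]; o=Rz(g[3])@[0,y,0]; return np.r_[g[0]+o[0],g[1]+o[1],g[2],g[3]]
def f(g):
    r=[]
    for i,k in enumerate(names):
        w,t,_=dies[k]; C=cor(w,place(g,k,i))
        r+=[(proj("top",C)-[cb(p) for p in t]).ravel(), .5*(proj("side",C)+[g[7],g[8]]-[c3(p) for p in sp[k]]).ravel(),]
    return np.r_[np.concatenate(r),(g[4]-85)/6,g[5]/6,(g[6]+85)/6,(g[7]-0)/.5,(g[8]-1.7)/.5]
g=least_squares(f,[515,-260,48,.07,85,0,-85,0,1.7],loss='soft_l1').x
if __name__=="__main__":
    print("rack fit",g,"F",F)
    R=f(g)[:48].reshape(3,2,4,2)
    print(R[:,0].reshape(3,8));print(R[:,1].reshape(3,8))
    for i,k in enumerate(names): print(k,place(g,k,i))
E
python3 fit2.py
```

```text
rack fit [ 517.45 -259.42   56.61    0.04   86.38   -2.68  -83.88   -0.08    1.63] F [510.05  86.6    0.07]
[[-0.58 -0.48  0.07 -0.77  0.57  0.83 -0.24  0.68]
 [-0.29 -0.59  0.1  -0.69  0.34  0.64 -0.3   0.45]
 [-0.31 -0.28  0.02 -0.91 -0.09  0.59  0.36  0.64]]
[[ 1.71 -0.12  0.61 -0.26 -0.39  0.73 -0.55  0.6 ]
 [ 1.12 -0.55  0.46 -0.43 -0.76  0.35 -0.73  0.13]
 [ 0.58 -0.25  0.53 -0.44 -0.45  0.66 -0.52  0.36]]
mid [ 513.74 -173.12   56.61    0.04]
narrow [ 517.56 -262.1    56.61    0.04]
wide [ 521.05 -343.23   56.61    0.04]
```

Die height is poorly observed: the fit gives 57 mm, while the rack's geometry suggests 40 or less. I'll touch the narrow die with shut fingers, along the slope normal, to settle it.

```bash
cat > plan.py <<'E'
from fit2 import *
from scipy.spatial.transform import Rotation as Ro
np.set_printoptions(precision=2,suppress=True)
YR=g[3]
def tool(yaw,tilt):  # tool y=+local y, tool z down, tilted with the slope
    return Rz(yaw)@Ry(-tilt)@np.diag([-1.,1,-1])
S=np.radians(27)
n=Rz(YR)@Ry(-S)@[0,0,1]
cam_t=-cam("top")[1].T@cam("top")[2]
def die(k,z):  # die underside centre shifted along top camera ray to height z
    p=place(g,k,names.index(k))[:3]; d=p-cam_t; return p+d*(z-p[2])/d[2]
def rel(pos,R):
    s=ctrl.read_state(); R0=Ro.from_euler('xyz',s['tool_rot']).as_matrix()
    print("shift",R0.T@(pos-s['eef_pos']),"turn",np.degrees(Ro.from_matrix(R0.T@R).as_rotvec()),"now",s['eef_pos'],s['force'],s['width'],s['clock'])
E
python3 - <<'E'
from plan import *
print(die('narrow',48),die('narrow',40))
rel(die('narrow',48)+n*(29+45),tool(YR,S))
R0=Ro.from_euler('xyz',ctrl.read_state()['tool_rot']).as_matrix();print(R0)
E
```

```text
[ 519.53 -263.04   48.  ] [ 521.36 -263.91   40.  ]
shift [-550.66 -704.44  139.36] turn [ -5.98 -26.56 -24.9 ] now [252.99 598.75 253.3 ] [-0.2  -0.01 -0.04] 85.62214077364598 2.0
[[-0.92  0.39 -0.  ]
 [ 0.39  0.92 -0.  ]
 [ 0.   -0.   -1.  ]]
```

Call:
step_arm --pt "-551 -704 40 0 0 0 255" --pt "-551 -704 40 0 0 0 255" --pt "-551 -704 40 0 0 0 255" --pt "-551 -704 40 0 0 0 255" --pt "-551 -704 40 0 0 0 255" --pt "-551 -704 40 0 0 0 255" --pt "-551 -704 40 0 0 0 255" --pt "-551 -704 40 0 0 0 255"

```text
clock: 2.8
eef_pos: [357.8, 211.3, 235.7]
tool_rot: [3.141, 0.001, 2.742]
force: [1.1, 0.3, 0.7]
width: 0.0
```

```bash
python3 - <<'E'
from plan import *
rel(die('narrow',48)+n*(29+45)+[0,0,40],tool(YR,S))
E
```

```text
shift [-303.06 -388.57   81.6 ] turn [ -5.92 -26.5  -24.88] now [357.78 211.3  235.71] [1.05 0.34 0.73] 0.03744648669923423 2.8
```

Call:
step_arm --pt "-303 -389 20 0 0 0 255" --pt "-303 -389 50 -6 -26.5 -25 255" --pt "-303 -389 60 -6 -26.5 -25 255" --pt "-303 -389 70 -6 -26.5 -25 255" --pt "-303 -389 75 -6 -26.5 -25 255" --pt "-303 -389 80 -6 -26.5 -25 255" --pt "-303 -389 80 -6 -26.5 -25 255" --pt "-303 -389 80 -6 -26.5 -25 255"

```text
clock: 3.6
eef_pos: [383.2, -17.3, 179.0]
tool_rot: [-3.069, 0.201, 3.093]
force: [-0.9, -0.6, -1.6]
width: 0.3
```

```bash
python3 - <<'E'
from plan import *
rel(die('narrow',48)+n*(29+15),tool(YR,S))
E
```

```text
shift [-107.28 -231.64  132.81] turn [ -5.88 -15.66  -4.39] now [383.18 -17.28 179.04] [-0.87 -0.64 -1.55] 0.27351476305451794 3.6
```

Call:
step_arm --pt "-107 -232 90 -6 -15.5 -4.5 255" --pt "-107 -232 90 -6 -15.5 -4.5 255" --pt "-107 -232 90 -6 -15.5 -4.5 255" --pt "-107 -232 90 -6 -15.5 -4.5 255" --pt "-107 -232 90 -6 -15.5 -4.5 255" --pt "-107 -232 90 -6 -15.5 -4.5 255" --pt "-107 -232 90 -6 -15.5 -4.5 255" --pt "-107 -232 90 -6 -15.5 -4.5 255"

```text
clock: 4.4
eef_pos: [491.1, -269.7, 127.5]
tool_rot: [-3.138, 0.467, -3.11]
force: [-0.1, 0.0, 0.7]
width: -0.2
```

```bash
python3 - <<'E'
from plan import *
rel(die('narrow',48)+n*(29+15),tool(YR,S))
print(ctrl.read_state()['qpos'])
E
```

```text
shift [10.41  5.62 39.87] turn [-0.49 -0.26 -0.6 ] now [ 491.1  -269.65  127.52] [-0.11  0.04  0.74] -0.18043272659573217 4.4
[ 1.26  0.87 -1.03  2.21  1.72  0.45  0.56]
```

Call:
step_arm --pt "10 5.5 25 0 0 0 255" --pt "10 5.5 30 0 0 0 255" --pt "10 5.5 30 0 0 0 255"

```text
clock: 4.7
eef_pos: [494.0, -253.9, 96.5]
tool_rot: [3.138, 0.465, -3.098]
force: [-0.1, -0.3, -0.2]
width: 0.2
```

Call:
step_arm --pt "0 0 3 0 0 0 255" --pt "0 0 3 0 0 0 255"

```text
clock: 4.9
eef_pos: [495.9, -254.8, 95.0]
tool_rot: [3.14, 0.467, -3.098]
force: [0.2, -0.5, 0.2]
width: 0.1
```

Call:
step_arm --pt "0 0 3 0 0 0 255" --pt "0 0 3 0 0 0 255"

```text
clock: 5.1
eef_pos: [496.9, -254.9, 91.8]
tool_rot: [3.14, 0.466, -3.099]
force: [-0.6, 0.4, -0.1]
width: -0.2
```

```bash
python3 - <<'E'
from plan import *
rel(die('narrow',48)+n*(29+0),tool(YR,S))
save("side","s4.png",(290,150,420,260),5)
E
```

```text
shift [ 0.01 -9.17 20.14] turn [ 0.08 -0.28 -0.  ] now [ 496.94 -254.86   91.84] [-0.62  0.42 -0.08] -0.16125929259028854 5.1
```

View pics/s4.png

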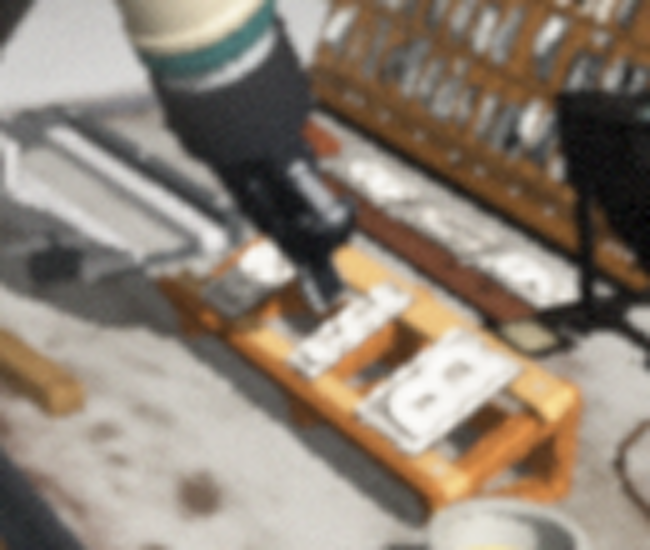

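Call:
step_arm --pt "0 -9 0 0 0 0 255" --pt "0 -9 6 0 0 0 255" --pt "0 -9 12 0 0 0 255" --pt "0 -9 12 0 0 0 255" --pt "0 -9 12 0 0 0 255"

```text
clock: 5.65
eef_pos: [502.6, -262.7, 80.6]
tool_rot: [3.138, 0.466, -3.099]
force: [0.1, -0.2, -1.0]
width: -0.1
```

Call:
step_arm --pt "0 0 3 0 0 0 255" --pt "0 0 4 0 0 0 255" --pt "0 0 4 0 0 0 255"

```text
clock: 5.95
eef_pos: [504.4, -263.2, 77.2]
tool_rot: [3.139, 0.466, -3.099]
force: [0.2, 0.4, 0.4]
width: -0.3
```

Call:
step_arm --pt "0 0 2 0 0 0 255" --pt "0 0 4 0 0 0 255" --pt "0 0 4 0 0 0 255"

```text
clock: 6.25
eef_pos: [505.6, -263.3, 75.0]
tool_rot: [-3.141, 0.467, -3.098]
force: [-11.2, -1.3, 17.3]
width: -0.1
```

Contact at TCP z = 75 puts the die underside centre at about z = 49.3. I'll lift, open, and go to the wide die.

```bash
python3 - <<'E'
from plan import *
for k,h in(('wide',14),('mid',16),('narrow',17)): print(k,die(k,49.3)); rel(die(k,49.3)+n*h,tool(YR,S))
print(F)
E
```

```text
wide [ 522.74 -344.54   49.3 ]
shift [ -0.47 -81.88  15.06] turn [ 0.02 -0.26  0.05] now [ 505.61 -263.33   75.01] [-11.15  -1.28  17.29] -0.0702281622645528 6.25
mid [ 515.39 -173.35   49.3 ]
shift [-0.62 89.47 13.12] turn [ 0.02 -0.26  0.05] now [ 505.61 -263.33   75.01] [-11.15  -1.28  17.29] -0.0702281622645528 6.25
narrow [ 519.24 -262.9    49.3 ]
shift [-0.53 -0.16 12.09] turn [ 0.02 -0.26  0.05] now [ 505.61 -263.33   75.01] [-11.15  -1.28  17.29] -0.0702281622645528 6.25
[510.05  86.6    0.07]
```

Call:
step_arm --pt "0 0 -30 0 0 0 0" --pt "0 -40 -30 0 0 0 0" --pt "0 -82 -30 0 0 0 0" --pt "0 -82 -30 0 0 0 0" --pt "0 -82 -30 0 0 0 0" --pt "0 -82 -30 0 0 0 0" --pt "0 -82 -10 0 0 0 0" --pt "0 -82 -10 0 0 0 0"

```text
clock: 7.05
eef_pos: [505.3, -342.9, 81.2]
tool_rot: [3.137, 0.465, -3.097]
force: [0.1, -0.4, -0.3]
width: 85.7
```

```bash
python3 - <<'E'
from plan import *
rel(die('wide',49.3)+n*14,tool(YR,S))
E
```

```text
shift [-1.12 -2.49 22.24] turn [ 0.33 -0.35  0.09] now [ 505.32 -342.93   81.16] [ 0.08 -0.4  -0.27] 85.74598090867396 7.05
```

Call:
step_arm --pt "-1 -2.5 12 0 0 0 0" --pt "-1 -2.5 20 0 0 0 0" --pt "-1 -2.5 22 0 0 0 0" --pt "-1 -2.5 22 0 0 0 0" --pt "-1 -2.5 22 0 0 0 60"

```text
clock: 7.55
eef_pos: [516.0, -346.9, 63.8]
tool_rot: [3.139, 0.466, -3.098]
force: [-0.5, 0.8, -0.0]
width: 73.3
```

Call:
step_arm --pt "0 0 0 0 0 0 255" --pt "0 0 0 0 0 0 255" --pt "0 0 0 0 0 0 255" --pt "0 0 0 0 0 0 255" --pt "0 0 0 0 0 0 255"

```text
clock: 8.05
eef_pos: [515.8, -347.3, 64.3]
tool_rot: [3.14, 0.467, -3.098]
force: [-5.2, 0.5, 6.4]
width: 51.8
```

Call:
step_arm --pt "0 0 -5 0 0 0 255" --pt "0 0 -10 0 0 0 255" --pt "0 0 -30 0 0 0 255" --pt "0 0 -60 0 0 0 255" --pt "0 0 -90 0 0 0 255" --pt "0 0 -90 0 0 0 255"

```text
clock: 8.65
eef_pos: [475.2, -350.4, 146.6]
tool_rot: [-3.14, 0.468, -3.099]
force: [0.2, -0.8, -0.9]
width: 52.0
```

```bash
python3 - <<'E'
from plan import *
rel(die('wide',49.3)+n*14,tool(YR,S))
save("side","s5.png",(290,150,420,260),5)
E
```

```text
shift [ 1.34  4.   94.33] turn [-0.09 -0.18 -0.03] now [ 475.23 -350.45  146.56] [ 0.2  -0.76 -0.93] 52.00940086880204 8.65
```

View pics/s5.png

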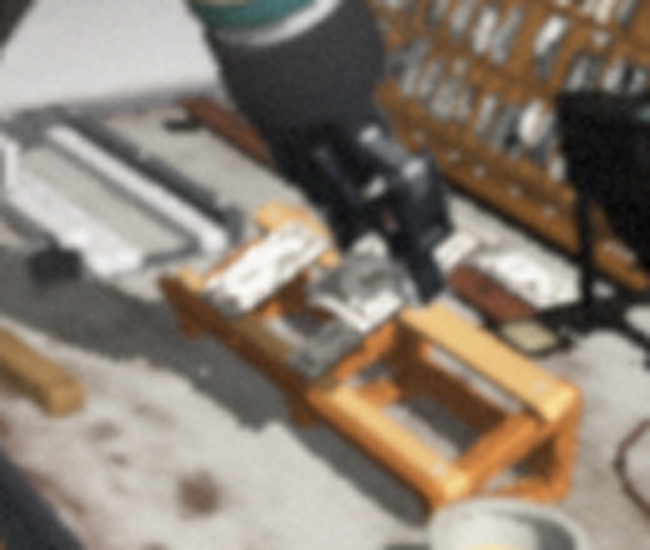

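Wide die held. I'll carry it over the frame, levelled, to frame (0, 50) and high.

```bash
cat >> plan.py <<'E'
def fr(x,y,z): return Rz(F[2])@[x,y,0.]+[F[0],F[1],z]
def inf():
    s=ctrl.read_state(); p=Rz(F[2]).T@(s['eef_pos']-[F[0],F[1],0]); print("in frame",p)
E
python3 - <<'E'
from plan import *
print(fr(0.5,50,140)); rel(fr(.5,50,140),tool(F[2],0))
E
```

```text
[507.11 136.51 140.  ]
shift [-44.18 485.11  27.96] turn [-0.37 26.77 -1.52] now [ 475.36 -350.35  145.16] [ 0.22 -1.28 -1.05] 52.15466761751656 8.7
```

Call:
step_arm --pt "-44 485 28 0 0 0 255" --pt "-44 485 28 -0.4 27 -1.5 255" --pt "-44 485 28 -0.4 27 -1.5 255" --pt "-44 485 28 -0.4 27 -1.5 255" --pt "-44 485 28 -0.4 27 -1.5 255" --pt "-44 485 28 -0.4 27 -1.5 255" --pt "-44 485 28 -0.4 27 -1.5 255" --pt "-44 485 28 -0.4 27 -1.5 255"

```text
clock: 9.5
eef_pos: [500.1, 33.5, 139.3]
tool_rot: [3.139, -0.005, -3.071]
force: [0.6, -0.6, 0.2]
width: 51.9
```

Call:
step_arm --pt "0 0 0 0 0 0 255" --pt "0 0 0 0 0 0 255"

```text
clock: 9.7
eef_pos: [500.0, 33.2, 139.6]
tool_rot: [3.139, -0.005, -3.067]
force: [-0.6, -0.4, -0.1]
width: 51.7
```

```bash
python3 - <<'E'
from plan import *
rel(fr(.5,50,100),tool(F[2],0));inf()
E
```

```text
shift [-15.   102.44  39.76] turn [ 0.13 -0.31  0.34] now [500.02  33.16 139.59] [-0.62 -0.43 -0.07] 51.73644084580791 9.7
in frame [-13.68 -52.62 139.59]
```

Call:
step_arm --pt "-15 102.5 20 0 -0.3 0.3 255" --pt "-15 102.5 30 0 -0.3 0.3 255" --pt "-15 102.5 40 0 -0.3 0.3 255" --pt "-15 102.5 60 0 -0.3 0.3 255" --pt "-15 102.5 90 0 -0.3 0.3 255" --pt "-15 102.5 95 0 -0.3 0.3 255" --pt "-15 102.5 95 0 -0.3 0.3 255" --pt "-15 102.5 95 0 -0.3 0.3 255"

```text
clock: 10.5
eef_pos: [507.9, 134.4, 46.1]
tool_rot: [3.139, 0.001, -3.078]
force: [-0.2, 0.0, -0.7]
width: 52.0
```

```bash
python3 - <<'E'
from plan import *
rel(fr(.5,50,32),tool(F[2],0));inf()
save("side","s6.png",(240,140,380,245),5)
E
```

```text
shift [ 0.7   2.12 14.1 ] turn [ 0.16  0.06 -0.28] now [507.93 134.4   46.1 ] [-0.22  0.03 -0.71] 52.04408312316158 10.5
in frame [ 1.17 47.84 46.1 ]
```

View pics/s6.png

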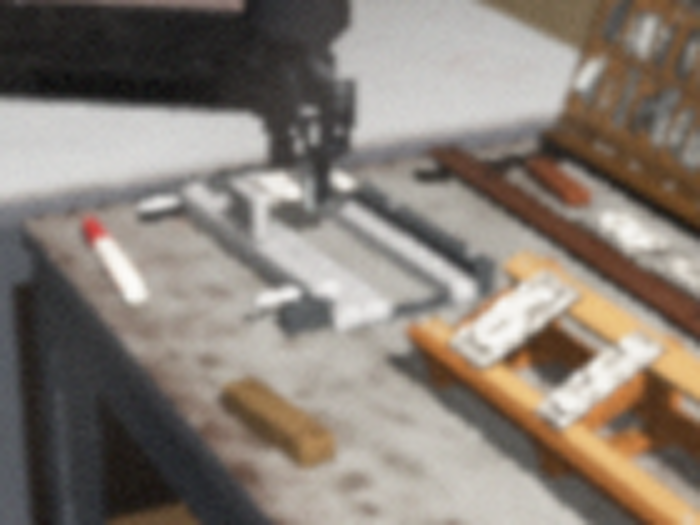

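The die is level over the frame, clear of the lug and fence. Lowering to contact.

Call:
step_arm --pt "0 1 6 0 0 0 255" --pt "0 1 12 0 0 0 255" --pt "0 1 13 0 0 0 255" --pt "0 1 13 0 0 0 255"

```text
clock: 10.95
eef_pos: [507.1, 135.8, 32.2]
tool_rot: [3.139, -0.0, -3.076]
force: [-0.3, -0.2, -0.9]
width: 52.2
```

Call:
step_arm --pt "0 0 1 0 0 0 255" --pt "0 0 2 0 0 0 255" --pt "0 0 2 0 0 0 255"

```text
clock: 11.25
eef_pos: [507.2, 135.9, 30.4]
tool_rot: [3.139, 0.0, -3.076]
force: [0.1, -0.5, -0.2]
width: 51.6
```

Call:
step_arm --pt "0 0 1 0 0 0 255" --pt "0 0 2 0 0 0 255" --pt "0 0 2 0 0 0 255"

```text
clock: 11.55
eef_pos: [507.2, 135.8, 28.3]
tool_rot: [3.139, 0.0, -3.076]
force: [-0.4, -0.7, 0.1]
width: 51.9
```

Call:
step_arm --pt "0 0 1 0 0 0 255" --pt "0 0 2 0 0 0 255" --pt "0 0 2 0 0 0 255"

```text
clock: 11.85
eef_pos: [507.3, 135.9, 27.0]
tool_rot: [3.139, 0.001, -3.076]
force: [-1.3, -0.3, 6.3]
width: 52.1
```

Call:
step_arm --pt "0 0 1 0 0 0 255" --pt "0 0 1.5 0 0 0 255" --pt "0 0 1.5 0 0 0 255"

```text
clock: 12.15
eef_pos: [507.4, 136.0, 26.9]
tool_rot: [3.14, 0.002, -3.076]
force: [-4.3, -3.7, 19.5]
width: 51.8
```

Contact at TCP z of about 27, die on the rails. Release and lift.

Call:
step_arm --pt "0 0 -1.5 0 0 0 255" --pt "0 0 -1.5 0 0 0 50" --pt "0 0 -1.5 0 0 0 50" --pt "0 0 -1.5 0 0 0 50" --pt "0 0 -1.5 0 0 0 50" --pt "0 0 -10 0 0 0 50" --pt "0 0 -30 0 0 0 50" --pt "0 0 -50 0 0 0 255"

```text
clock: 12.95
eef_pos: [506.9, 135.9, 75.6]
tool_rot: [3.139, -0.001, -3.076]
force: [-0.1, -0.6, -0.4]
width: 55.8
```

Call:
step_arm --pt "0 -40 0 0 0 0 255" --pt "0 -70 0 0 0 0 255" --pt "0 -70 0 0 0 0 255" --pt "0 -70 0 0 0 0 255"

```text
clock: 13.35
eef_pos: [512.0, 65.4, 75.2]
tool_rot: [3.138, 0.001, -3.078]
force: [-0.0, -0.6, -0.8]
width: 0.0
```

```bash
python3 - <<'E'
from plan import *
rel(fr(5,-3,32),tool(F[2],0));inf()
np.save("t3.npy",np.mean([ctrl.get_image("top").astype(float) for _ in range(4)],0))
b=(195,168,295,238);a=np.load("t3.npy").astype(np.uint8)[b[1]:b[3],b[0]:b[2]]
cv2.imwrite("pics/t3.png",cv2.resize(a,None,fx=8,fy=8,interpolation=cv2.INTER_CUBIC)[:,:,::-1])
E
```

```text
shift [-4.35 18.14 43.22] turn [ 0.18  0.04 -0.31] now [512.03  65.43  75.17] [-0.01 -0.56 -0.81] 0.01094151046435796 13.35
in frame [  0.52 -21.25  75.17]
```

Call:
step_arm --pt "0 0 25 0 0 0 255" --pt "0 0 44 0 0 0 255" --pt "0 0 44 0 0 0 255" --pt "0 10 44 0 0 0 255" --pt "0 20 44 0 0 0 255" --pt "0 25 44 0 0 0 255" --pt "0 30 44 0 0 0 255" --pt "0 34 44 0 0 0 255"

```text
clock: 14.35
eef_pos: [509.9, 100.0, 31.4]
tool_rot: [3.14, 0.001, -3.076]
force: [-0.5, -2.6, 4.7]
width: 0.0
```

Call:
step_arm --pt "0 3 0 0 0 0 255" --pt "0 6 0 0 0 0 255" --pt "0 9 0 0 0 0 255" --pt "0 12 0 0 0 0 255" --pt "0 15 0 0 0 0 255" --pt "0 17 0 0 0 0 255" --pt "0 18 0 0 0 0 255" --pt "0 18 0 0 0 0 255"

```text
clock: 15.15
eef_pos: [509.0, 116.6, 31.3]
tool_rot: [3.142, 0.001, -3.077]
force: [-0.2, -3.3, 5.6]
width: 0.2
```

```bash
python3 - <<'E'
from plan import *
inf();print(ctrl.read_state()['force'])
E
```

```text
in frame [ 0.98 30.01 31.3 ]
[-0.17 -3.3   5.6 ]
```

Call:
step_arm --pt "0 1.5 0 0 0 0 255" --pt "0 3 0 0 0 0 255" --pt "0 4 0 0 0 0 255" --pt "0 4 0 0 0 0 255"

```text
clock: 15.55
eef_pos: [508.6, 120.7, 31.3]
tool_rot: [3.141, 0.001, -3.077]
force: [0.8, -3.4, 6.6]
width: 0.1
```

Call:
step_arm --pt "0 1 0 0 0 0 255" --pt "0 2 0 0 0 0 255" --pt "0 2 0 0 0 0 255"

```text
clock: 15.85
eef_pos: [508.5, 122.6, 31.2]
tool_rot: [3.141, 0.001, -3.078]
force: [0.8, -3.4, 4.9]
width: 0.3
```

Call:
step_arm --pt "0 1 0 0 0 0 255" --pt "0 2 0 0 0 0 255" --pt "0 2 0 0 0 0 255"

```text
clock: 16.15
eef_pos: [508.4, 124.6, 31.2]
tool_rot: [3.141, 0.001, -3.078]
force: [0.4, -4.1, 5.5]
width: -0.5
```

Call:
step_arm --pt "0 1 0 0 0 0 255" --pt "0 2 0 0 0 0 255" --pt "0 2.5 0 0 0 0 255" --pt "0 2.5 0 0 0 0 255"

```text
clock: 16.55
eef_pos: [508.3, 125.6, 31.2]
tool_rot: [-3.139, 0.001, -3.078]
force: [0.5, -5.9, 7.4]
width: 0.3
```

Call:
step_arm --pt "0 1 0 0 0 0 255" --pt "0 2 0 0 0 0 255" --pt "0 2.5 0 0 0 0 255" --pt "0 2.5 0 0 0 0 255"

```text
clock: 16.95
eef_pos: [508.2, 125.9, 31.2]
tool_rot: [-3.135, 0.0, -3.08]
force: [0.6, -9.0, 10.1]
width: -0.1
```

```bash
python3 - <<'E'
from plan import *
inf();print(ctrl.read_state()['force'])
np.save("t4.npy",np.mean([ctrl.get_image("top").astype(float) for _ in range(4)],0))
b=(195,168,295,238)
o=[cv2.resize(np.load(f).astype(np.uint8)[b[1]:b[3],b[0]:b[2]],None,fx=4,fy=4,interpolation=cv2.INTER_CUBIC) for f in("t3.npy","t4.npy")]
s=ctrl.get_image("side")[140:240,240:380]
cv2.imwrite("pics/t4.png",np.vstack([np.hstack(o),cv2.resize(s,(448,320),interpolation=cv2.INTER_CUBIC)[:, :] if 0 else np.pad(cv2.resize(s,(448,320),interpolation=cv2.INTER_CUBIC),((0,0),(0,352),(0,0)))])[:,:,::-1])
E
```

```text
in frame [ 0.9  39.37 31.23]
[ 0.59 -8.97 10.06]
```

View pics/t4.png

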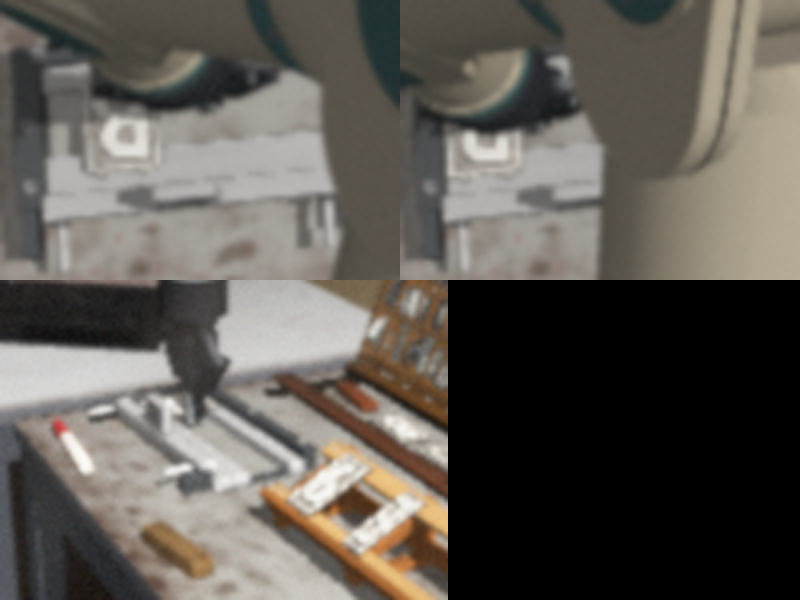

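The wide die is seated at the stop: the pusher stalled at frame y ≈ 39.4. The rail contact implies the dies' underside on the rack is at z ≈ 52.5. Next, the mid die.

Call:
step_arm --pt "0 -8 0 0 0 0 255" --pt "0 -10 -20 0 0 0 255" --pt "0 -10 -60 0 0 0 255" --pt "0 -10 -100 0 0 0 0" --pt "0 -50 -110 0 0 0 0" --pt "0 -100 -110 0 0 0 0" --pt "0 -150 -110 0 0 0 0" --pt "0 -150 -110 0 0 0 0"

```text
clock: 18.0
eef_pos: [516.9, -28.2, 139.1]
tool_rot: [-3.139, -0.003, -3.089]
force: [-0.2, 0.4, -1.0]
width: 72.2
```

```bash
python3 - <<'E'
from plan import *
rel(die('mid',52.5)+n*(15.5+40),tool(YR,S));print(die('mid',52.5))
E
```

```text
shift [  34.96 -144.37   37.63] turn [ -0.02 -27.15   0.58] now [516.91 -28.23 139.12] [-0.23  0.42 -1.01] 72.20032485476487 18.0
[ 514.67 -173.25   52.5 ]
```

Call:
step_arm --pt "35 -100 0 0 -9 0 0" --pt "35 -144 10 0 -18 0.5 0" --pt "35 -144 30 0 -27 0.5 0" --pt "35 -144 37 0 -27 0.5 0" --pt "35 -144 37 0 -27 0.5 0" --pt "35 -144 37 0 -27 0.5 0" --pt "35 -144 37 0 -27 0.5 0"

```text
clock: 18.7
eef_pos: [487.8, -166.9, 100.3]
tool_rot: [3.131, 0.467, -3.095]
force: [-0.6, -0.1, -0.3]
width: 85.7
```

```bash
python3 - <<'E'
from plan import *
rel(die('mid',52.5)+n*15.5,tool(YR,S))
E
```

```text
shift [-2.09 -8.03 39.01] turn [ 0.71 -0.26  0.2 ] now [ 487.84 -166.86  100.29] [-0.61 -0.11 -0.27] 85.71730410523911 18.7
```

Call:
step_arm --pt "-2 -8 10 0.5 0 0 0" --pt "-2 -8 20 0.5 0 0 0" --pt "-2 -8 20 0.5 0 0 0" --pt "-2 -8 20 0.5 0 0 0"

```text
clock: 19.1
eef_pos: [504.2, -170.8, 86.5]
tool_rot: [-3.138, 0.472, -3.085]
force: [0.0, 0.2, -0.2]
width: 85.6
```

```bash
python3 - <<'E'
from plan import *
rel(die('mid',52.5)+n*15.5,tool(YR,S))
E
```

```text
shift [ 6.24 -2.83 19.44] turn [0.15 0.03 0.71] now [ 504.21 -170.84   86.46] [ 0.02  0.2  -0.17] 85.55084351313201 19.1
```

Call:
step_arm --pt "0 0 0 0 0 0 0" --pt "0 0 0 0 0 0 0"

```text
clock: 19.3
eef_pos: [503.4, -171.8, 86.6]
tool_rot: [-3.137, 0.472, -3.086]
force: [0.3, 1.0, 0.3]
width: 85.6
```

```bash
python3 - <<'E'
from plan import *
rel(die('mid',52.5)+n*15.5,tool(YR,S)); print(ctrl.read_state()['qd'],ctrl.read_state()['qpos'])
E
```

```text
shift [ 5.5  -1.92 19.98] turn [0.09 0.03 0.66] now [ 503.36 -171.78   86.6 ] [0.32 1.   0.28] 85.59934778521924 19.3
[ 0.01  0.   -0.    0.    0.    0.    0.  ] [ 0.99  0.9  -0.91  2.33  2.18  0.55 -0.06]
```

Settled now. Descend and grip.

Call:
step_arm --pt "5.5 -2 8 0 0 0.7 0" --pt "5.5 -2 16 0 0 0.7 0" --pt "5.5 -2 20 0 0 0.7 0" --pt "5.5 -2 20 0 0 0.7 0" --pt "5.5 -2 20 0 0 0.7 0"

```text
clock: 19.8
eef_pos: [507.4, -173.9, 65.6]
tool_rot: [3.138, 0.471, -3.101]
force: [0.2, 0.0, -1.1]
width: 85.4
```

```bash
python3 - <<'E'
from plan import *
rel(die('mid',52.5)+n*15.5,tool(YR,S))
E
```

```text
shift [-0.57  0.29 -0.48] turn [ 0.14 -0.   -0.13] now [ 507.36 -173.85   65.62] [ 0.18  0.01 -1.05] 85.4498533266427 19.8
```

Call:
step_arm --pt "0 0 0 0 0 0 255" --pt "0 0 0 0 0 0 255" --pt "0 0 0 0 0 0 255" --pt "0 0 0 0 0 0 255" --pt "0 0 0 0 0 0 255" --pt "0 0 0 0 0 0 255" --pt "0 0 -5 0 0 0 255" --pt "0 0 -15 0 0 0 255"

```text
clock: 20.6
eef_pos: [500.4, -174.3, 79.3]
tool_rot: [3.138, 0.471, -3.101]
force: [-0.2, -0.1, 0.1]
width: 37.9
```

Call:
step_arm --pt "0 0 -45 0 0 0 255" --pt "0 30 -60 0 9 0 255" --pt "0 60 -60 0 18 0 255" --pt "0 110 -60 0 27 -1.5 255" --pt "0 110 -60 0 27 -1.5 255" --pt "0 110 -60 0 27 -1.5 255" --pt "0 110 -60 0 27 -1.5 255"

```text
clock: 21.3
eef_pos: [468.1, -65.5, 134.3]
tool_rot: [-3.137, -0.004, -3.075]
force: [1.6, -1.4, -1.3]
width: 37.7
```

```bash
python3 - <<'E'
from plan import *
inf();rel(fr(.5,3,90),tool(F[2],0))
E
```

```text
in frame [ -52.33 -148.8   134.32]
shift [-52.61 152.12  43.49] turn [-0.24 -0.2  -0.14] now [468.07 -65.45 134.32] [ 1.58 -1.41 -1.34] 37.68808776954245 21.3
```

Call:
step_arm --pt "-52 100 0 0 0 0 255" --pt "-52 152 20 0 0 0 255" --pt "-52 152 43 0 0 0 255" --pt "-52 152 60 0 0 0 255" --pt "-52 152 80 0 0 0 255" --pt "-52 152 90 0 0 0 255" --pt "-52 152 90 0 0 0 255" --pt "-52 152 90 0 0 0 255"

```text
clock: 22.1
eef_pos: [510.7, 88.5, 43.2]
tool_rot: [-3.138, 0.001, -3.075]
force: [0.8, 0.8, 0.7]
width: 38.1
```

```bash
python3 - <<'E'
from plan import *
inf();rel(fr(.5,3,32),tool(F[2],0))
E
```

```text
in frame [ 0.82  1.86 43.18]
shift [ 0.33  1.18 11.18] turn [-0.21  0.06 -0.15] now [510.74  88.51  43.18] [0.83 0.77 0.66] 38.141827792501594 22.1
```

Call:
step_arm --pt "0 1 5 0 0 0 255" --pt "0 1 10 0 0 0 255" --pt "0 1 11 0 0 0 255" --pt "0 1 11 0 0 0 255"

```text
clock: 22.5
eef_pos: [510.4, 89.8, 31.4]
tool_rot: [-3.138, 0.0, -3.075]
force: [1.0, -0.4, -0.8]
width: 37.9
```

Call:
step_arm --pt "0 0 1 0 0 0 255" --pt "0 0 2 0 0 0 255" --pt "0 0 2 0 0 0 255"

```text
clock: 22.8
eef_pos: [510.5, 90.0, 29.6]
tool_rot: [-3.138, 0.001, -3.074]
force: [-0.1, -0.7, 1.6]
width: 38.0
```

Call:
step_arm --pt "0 0 1 0 0 0 255" --pt "0 0 2 0 0 0 255" --pt "0 0 2 0 0 0 255"

```text
clock: 23.1
eef_pos: [510.5, 90.1, 29.4]
tool_rot: [-3.137, 0.002, -3.074]
force: [-4.5, -2.6, 21.0]
width: 37.9
```

Call:
step_arm --pt "0 0 -1.5 0 0 0 255" --pt "0 0 -1.5 0 0 0 85" --pt "0 0 -1.5 0 0 0 85" --pt "0 0 -1.5 0 0 0 85" --pt "0 0 -1.5 0 0 0 85" --pt "0 0 -10 0 0 0 85" --pt "0 0 -25 0 0 0 85" --pt "0 0 -45 0 0 0 255"

```text
clock: 23.9
eef_pos: [509.8, 90.1, 72.8]
tool_rot: [-3.138, -0.001, -3.074]
force: [-0.6, 0.8, 0.9]
width: 43.3
```

Call:
step_arm --pt "0 -48 0 0 0 0 255" --pt "0 -48 0 0 0 0 255" --pt "0 -48 0 0 0 0 255" --pt "0 -48 30 0 0 0 255" --pt "0 -48 42 0 0 0 255" --pt "0 -48 42 0 0 0 255" --pt "0 -48 42 0 0 0 255"

```text
clock: 24.6
eef_pos: [513.5, 43.1, 30.8]
tool_rot: [-3.139, -0.0, -3.073]
force: [-0.0, 0.8, 0.1]
width: -0.3
```

```bash
python3 - <<'E'
from plan import *
inf();rel(fr(.5,-3,31),tool(F[2],0))
E
```

```text
in frame [  0.42 -43.6   30.78]
shift [-0.07 40.59 -0.35] turn [-0.17 -0.02 -0.01] now [513.47  43.13  30.78] [-0.01  0.76  0.09] -0.2522249529261911 24.6
```

Call:
step_arm --pt "0 8 0 0 0 0 255" --pt "0 14 0 0 0 0 255" --pt "0 19 0 0 0 0 255" --pt "0 24 0 0 0 0 255" --pt "0 29 0 0 0 0 255" --pt "0 33 0 0 0 0 255" --pt "0 37 0 0 0 0 255" --pt "0 39 0 0 0 0 255"

```text
clock: 25.4
eef_pos: [511.5, 80.1, 31.0]
tool_rot: [-3.135, 0.001, -3.075]
force: [0.4, -5.5, 6.1]
width: 0.1
```

Call:
step_arm --pt "0 1 0 0 0 0 255" --pt "0 2 0 0 0 0 255" --pt "0 3 0 0 0 0 255" --pt "0 3 0 0 0 0 255"

```text
clock: 25.8
eef_pos: [511.3, 82.7, 31.0]
tool_rot: [-3.135, 0.001, -3.075]
force: [-0.5, -4.2, 7.3]
width: -0.1
```

Call:
step_arm --pt "0 1 0 0 0 0 255" --pt "0 2 0 0 0 0 255" --pt "0 2.5 0 0 0 0 255" --pt "0 2.5 0 0 0 0 255"

```text
clock: 26.2
eef_pos: [511.2, 85.1, 31.0]
tool_rot: [-3.135, 0.001, -3.075]
force: [0.5, -4.3, 6.7]
width: -0.1
```

```bash
python3 - <<'E'
from plan import *
inf();print(ctrl.read_state()['force'])
E
```

```text
in frame [ 1.03 -1.55 30.99]
[ 0.55 -4.29  6.66]
```

Call:
step_arm --pt "0 1 0 0 0 0 255" --pt "0 2 0 0 0 0 255" --pt "0 2.5 0 0 0 0 255" --pt "0 2.5 0 0 0 0 255"

```text
clock: 26.6
eef_pos: [511.1, 85.7, 31.0]
tool_rot: [-3.131, 0.0, -3.077]
force: [0.4, -7.9, 8.6]
width: 0.1
```

Call:
step_arm --pt "0 1 0 0 0 0 255" --pt "0 2 0 0 0 0 255" --pt "0 2.5 0 0 0 0 255" --pt "0 2.5 0 0 0 0 255"

```text
clock: 27.0
eef_pos: [511.1, 86.0, 31.0]
tool_rot: [-3.128, 0.0, -3.078]
force: [1.0, -11.2, 10.2]
width: -0.1
```

```bash
python3 - <<'E'
from plan import *
inf();print(ctrl.read_state()['force'])
E
```

```text
in frame [ 0.98 -0.65 30.99]
[  0.99 -11.17  10.22]
```

Mid seated: the pusher stalled at −0.65, against −0.63 expected for a gapless row. Now the narrow die.

Call:
step_arm --pt "0 -10 0 0 0 0 255" --pt "0 -10 -20 0 0 0 255" --pt "0 -12 -60 0 0 0 255" --pt "0 -40 -100 0 0 0 0" --pt "0 -90 -110 0 0 0 0" --pt "0 -140 -110 0 0 0 0" --pt "0 -190 -110 0 0 0 0" --pt "0 -240 -110 0 0 0 0"

```text
clock: 27.8
eef_pos: [526.3, -148.1, 141.5]
tool_rot: [-3.139, 0.001, -3.074]
force: [0.9, -0.4, 0.5]
width: 72.5
```

Call:
step_arm --pt "0 -50 0 0 -9 0 0" --pt "0 -50 0 0 -18 0 0" --pt "0 -50 0 0 -27 0.5 0" --pt "0 -50 0 0 -27 0.5 0" --pt "0 -50 0 0 -27 0.5 0"

```text
clock: 28.3
eef_pos: [531.7, -202.4, 141.1]
tool_rot: [-3.122, 0.445, -3.081]
force: [0.2, 0.2, 0.5]
width: 85.1
```

```bash
python3 - <<'E'
from plan import *
rel(die('narrow',52.5)+n*(17+25),tool(YR,S));print(die('narrow',52.5))
E
```

```text
shift [ 54.4  -58.27  31.91] turn [-0.69 -1.51  0.9 ] now [ 531.73 -202.42  141.08] [0.2  0.16 0.54] 85.07329564068758 28.3
[ 518.5  -262.55   52.5 ]
```

Call:
step_arm --pt "40 -45 0 -0.5 -1 0.5 0" --pt "54 -58 15 -0.5 -1 0.5 0" --pt "54 -58 25 -0.5 -1 0.5 0" --pt "54 -58 25 -0.5 -1 0.5 0" --pt "54 -58 25 -0.5 -1 0.5 0" --pt "54 -58 25 -0.5 -1 0.5 0"

```text
clock: 28.9
eef_pos: [497.8, -262.0, 97.1]
tool_rot: [-3.134, 0.461, -3.088]
force: [-0.7, 0.6, 0.6]
width: 85.1
```

Call:
step_arm --pt "0 0 0 0 0 0 0" --pt "0 0 0 0 0 0 0"

```text
clock: 29.1
eef_pos: [497.3, -262.9, 96.8]
tool_rot: [-3.133, 0.461, -3.089]
force: [-0.3, 1.1, -0.5]
width: 85.4
```

```bash
python3 - <<'E'
from plan import *
rel(die('narrow',52.5)+n*17,tool(YR,S))
E
```

```text
shift [ 0.85 -0.4  32.08] turn [-0.25 -0.6   0.49] now [ 497.28 -262.91   96.76] [-0.33  1.13 -0.45] 85.40358203257358 29.1
```

Call:
step_arm --pt "1 -0.5 15 0 -0.5 0.5 0" --pt "1 -0.5 27 0 -0.5 0.5 0" --pt "1 -0.5 32 0 -0.5 0.5 0" --pt "1 -0.5 32 0 -0.5 0.5 0" --pt "1 -0.5 32 0 -0.5 0.5 0"

```text
clock: 29.6
eef_pos: [510.1, -263.3, 67.3]
tool_rot: [-3.138, 0.469, -3.1]
force: [-0.6, 0.9, 0.6]
width: 85.5
```

```bash
python3 - <<'E'
from plan import *
rel(die('narrow',52.5)+n*17,tool(YR,S))
E
```

```text
shift [-0.74  0.41  0.02] turn [-0.23 -0.13 -0.07] now [ 510.14 -263.32   67.33] [-0.56  0.87  0.61] 85.46411007924243 29.6
```

Call:
step_arm --pt "0 0 0 0 0 0 255" --pt "0 0 0 0 0 0 255" --pt "0 0 0 0 0 0 255" --pt "0 0 0 0 0 0 255" --pt "0 0 0 0 0 0 255" --pt "0 0 0 0 0 0 255" --pt "0 0 0 0 0 0 255" --pt "0 0 -5 0 0 0 255"

```text
clock: 30.4
eef_pos: [507.6, -263.5, 71.3]
tool_rot: [-3.139, 0.468, -3.101]
force: [-0.6, -0.1, -1.8]
width: 24.0
```

Call:
step_arm --pt "0 0 -20 0 0 0 255" --pt "0 0 -60 0 0 0 255" --pt "0 30 -80 0 9 0 255" --pt "0 70 -80 0 18 0 255" --pt "0 120 -80 0 27 -1.5 255" --pt "0 170 -80 0 27 -1.5 255" --pt "0 170 -80 0 27 -1.5 255" --pt "0 170 -80 0 27 -1.5 255"

```text
clock: 31.2
eef_pos: [468.6, -91.0, 143.6]
tool_rot: [-3.136, -0.001, -3.076]
force: [0.7, 1.4, -0.2]
width: 24.1
```

```bash
python3 - <<'E'
from plan import *
inf();rel(fr(.5,-38,90),tool(F[2],0))
E
```

```text
in frame [ -53.6  -174.3   143.63]
shift [-53.69 136.77  52.83] turn [-0.32 -0.03 -0.19] now [468.56 -90.98 143.63] [ 0.73  1.4  -0.17] 24.144415055817575 31.2
```

Call:
step_arm --pt "-54 80 0 0 0 0 255" --pt "-54 142 20 0 0 0 255" --pt "-54 142 50 0 0 0 255" --pt "-54 142 80 0 0 0 255" --pt "-54 142 98 0 0 0 255" --pt "-54 142 98 0 0 0 255" --pt "-54 142 98 0 0 0 255"

```text
clock: 31.9
eef_pos: [509.4, 49.4, 43.2]
tool_rot: [-3.133, -0.003, -3.077]
force: [-0.1, -0.7, 0.0]
width: 24.0
```

```bash
python3 - <<'E'
from plan import *
inf();rel(fr(.5,-33,33),tool(F[2],0))
E
```

```text
in frame [ -3.22 -37.09  43.25]
shift [-3.74  4.2  10.2 ] turn [-0.5  -0.16 -0.23] now [509.39  49.37  43.25] [-0.11 -0.67  0.  ] 24.03419646808057 31.9
```

Call:
step_arm --pt "-3.5 3 4 0 0 0 255" --pt "-3.5 3 8 0 0 0 255" --pt "-3.5 3 10 0 0 0 255" --pt "-3.5 3 10 0 0 0 255"

```text
clock: 32.3
eef_pos: [512.8, 52.1, 33.0]
tool_rot: [-3.132, -0.003, -3.077]
force: [0.5, -0.1, -0.6]
width: 24.2
```

Call:
step_arm --pt "0 0 1 0 0 0 255" --pt "0 0 2 0 0 0 255" --pt "0 0 2 0 0 0 255"

```text
clock: 32.6
eef_pos: [512.8, 52.4, 30.9]
tool_rot: [-3.133, -0.003, -3.077]
force: [-1.3, -0.5, 0.5]
width: 24.3
```

Call:
step_arm --pt "0 0 1 0 0 0 255" --pt "0 0 1.5 0 0 0 255" --pt "0 0 1.5 0 0 0 255"

```text
clock: 32.9
eef_pos: [512.8, 52.4, 30.8]
tool_rot: [-3.131, -0.002, -3.077]
force: [-2.8, -1.6, 15.3]
width: 24.2
```

```bash
python3 - <<'E'
from plan import *
inf()
E
```

```text
in frame [  0.39 -34.28  30.79]
```

Call:
step_arm --pt "0 0 -1.5 0 0 0 255" --pt "0 0 -1.5 0 0 0 120" --pt "0 0 -1.5 0 0 0 120" --pt "0 0 -1.5 0 0 0 120" --pt "0 0 -1.5 0 0 0 120" --pt "0 0 -10 0 0 0 120" --pt "0 0 -25 0 0 0 120" --pt "0 0 -45 0 0 0 255"

```text
clock: 33.7
eef_pos: [512.2, 52.9, 74.7]
tool_rot: [-3.133, -0.004, -3.076]
force: [0.8, -0.5, 0.1]
width: 32.0
```

Call:
step_arm --pt "0 -42 0 0 0 0 255" --pt "0 -42 0 0 0 0 255" --pt "0 -42 0 0 0 0 255" --pt "0 -42 30 0 0 0 255" --pt "0 -42 44 0 0 0 255" --pt "0 -42 44 0 0 0 255" --pt "0 -42 44 0 0 0 255"

```text
clock: 34.4
eef_pos: [515.4, 11.8, 31.0]
tool_rot: [-3.134, -0.003, -3.075]
force: [0.3, -0.9, 0.9]
width: -0.2
```

```bash
python3 - <<'E'
from plan import *
inf();rel(fr(.5,-30,31),tool(F[2],0))
E
```

```text
in frame [  0.21 -74.98  31.04]
shift [-0.18 44.98 -0.32] turn [-0.46 -0.16 -0.14] now [515.41  11.81  31.04] [ 0.28 -0.91  0.92] -0.1829153139356126 34.4
```

Call:
step_arm --pt "0 9 0 0 0 0 255" --pt "0 15 0 0 0 0 255" --pt "0 21 0 0 0 0 255" --pt "0 27 0 0 0 0 255" --pt "0 33 0 0 0 0 255" --pt "0 38 0 0 0 0 255" --pt "0 42 0 0 0 0 255" --pt "0 44 0 0 0 0 255"

```text
clock: 35.2
eef_pos: [513.2, 53.3, 31.1]
tool_rot: [-3.129, -0.002, -3.078]
force: [1.0, -5.8, 8.7]
width: -0.1
```

Call:
step_arm --pt "0 1 0 0 0 0 255" --pt "0 2 0 0 0 0 255" --pt "0 3 0 0 0 0 255" --pt "0 3 0 0 0 0 255"

```text
clock: 35.6
eef_pos: [513.1, 55.8, 31.1]
tool_rot: [-3.129, -0.002, -3.078]
force: [0.6, -4.9, 6.7]
width: -0.1
```

Call:
step_arm --pt "0 1 0 0 0 0 255" --pt "0 2 0 0 0 0 255" --pt "0 2.5 0 0 0 0 255" --pt "0 2.5 0 0 0 0 255"

```text
clock: 36.0
eef_pos: [513.0, 58.1, 31.1]
tool_rot: [-3.128, -0.002, -3.078]
force: [0.2, -5.4, 7.8]
width: -0.0
```

```bash
python3 - <<'E'
from plan import *
inf();print(ctrl.read_state()['force'])
E
```

```text
in frame [  0.94 -28.61  31.12]
[ 0.22 -5.37  7.84]
```

Call:
step_arm --pt "0 1 0 0 0 0 255" --pt "0 2 0 0 0 0 255" --pt "0 2.5 0 0 0 0 255" --pt "0 2.5 0 0 0 0 255"

```text
clock: 36.4
eef_pos: [512.9, 59.3, 31.1]
tool_rot: [-3.126, -0.002, -3.079]
force: [0.1, -7.5, 10.2]
width: -0.0
```

Call:
step_arm --pt "0 1 0 0 0 0 255" --pt "0 2 0 0 0 0 255" --pt "0 2 0 0 0 0 255"

```text
clock: 36.7
eef_pos: [512.8, 59.6, 31.1]
tool_rot: [-3.123, -0.002, -3.08]
force: [1.9, -10.7, 11.8]
width: -0.2
```

```bash
python3 - <<'E'
from plan import *
inf();print(ctrl.read_state()['force'])
E
```

```text
in frame [  0.93 -27.1   31.11]
[  1.94 -10.71  11.77]
```

Row seated (−27.1, against −27.6 expected). Now locating the lug and moving over it.

Call:
step_arm --pt "0 -10 0 0 0 0 255" --pt "0 -12 -20 0 0 0 255" --pt "0 -12 -60 0 0 0 255" --pt "0 -12 -85 0 0 0 255" --pt "0 -12 -85 0 0 0 255"

```text
clock: 37.2
eef_pos: [514.7, 54.7, 118.3]
tool_rot: [-3.135, 0.003, -3.077]
force: [0.9, 1.3, -0.4]
width: 0.1
```

```bash
python3 - <<'E'
from plan import *
for c in((370,390),(305,378),(435,373),(305,405)):
    p=onz("top",*ca(c),60); print("lug top in frame",Rz(F[2]).T@(p-[F[0],F[1],0]))
for c in((105,388),(640,340)):
    p=onz("top",*ca(c),14); print("bar inner?",Rz(F[2]).T@(p-[F[0],F[1],0]))
inf();print(fr(-108,0,58));rel(fr(-108,0,115),tool(F[2],0))
E
```

```text
lug top in frame [-66.78  -1.22  60.  ]
lug top in frame [-60.39  20.99  60.  ]
lug top in frame [-63.01 -24.03  60.  ]
lug top in frame [-69.85  21.52  60.  ]
bar inner? [-48.62 102.29  14.  ]
bar inner? [-49.84 -91.23  14.  ]
in frame [  2.48 -32.11 118.33]
[402.31  79.17  58.  ]
shift [110.61  31.72   2.75] turn [-0.4   0.18 -0.21] now [514.73  54.73 118.33] [ 0.92  1.29 -0.45] 0.1493132263884095 37.2
```

Call:
step_arm --pt "50 32 3 0 0 0 255" --pt "90 32 3 0 0 0 255" --pt "106 32 3 0 0 0 255" --pt "106 32 3 0 0 0 255" --pt "106 32 3 0 0 0 255" --pt "106 32 3 0 0 0 255"

```text
clock: 37.8
eef_pos: [406.5, 78.7, 112.2]
tool_rot: [-3.134, -0.002, -3.078]
force: [-0.3, -0.1, -1.0]
width: -0.2
```

```bash
python3 - <<'E'
from plan import *
inf();rel(fr(-104,0,57),tool(F[2],0));print(ctrl.read_state()['qpos'])
E
```

```text
in frame [-103.81   -0.76  112.17]
shift [ 0.11  1.19 55.16] turn [-0.45 -0.09 -0.3 ] now [406.54  78.7  112.17] [-0.27 -0.05 -1.01] -0.2049094802657195 37.8
[ 0.26  0.69 -0.78  2.26  0.97  0.58  0.36]
```

Call:
step_arm --pt "0 1 30 0 0 0 255" --pt "0 1 55 0 0 0 255" --pt "0 1 55 0 0 0 255" --pt "0 1 55 0 0 0 255"

```text
clock: 38.2
eef_pos: [405.3, 79.1, 57.2]
tool_rot: [-3.133, -0.003, -3.077]
force: [1.0, 0.2, -0.0]
width: -0.1
```

Call:
step_arm --pt "-6 0 0 0 0 0 255" --pt "-10 0 0 0 0 0 255" --pt "-14 0 0 0 0 0 255" --pt "-18 0 0 0 0 0 255" --pt "-20 0 0 0 0 0 255" --pt "-20 0 0 0 0 0 255"

```text
clock: 38.8
eef_pos: [425.3, 80.1, 57.4]
tool_rot: [-3.133, -0.002, -3.077]
force: [0.4, 0.1, -0.1]
width: -0.2
```

```bash
python3 - <<'E'
from plan import *
inf();rel(fr(-68,0,57),tool(F[2],0))
E
```

```text
in frame [-85.05  -0.66  57.38]
shift [-17.04   0.74   0.34] turn [-0.5  -0.13 -0.26] now [425.25  80.09  57.38] [ 0.37  0.09 -0.1 ] -0.21715115593015935 38.8
```

Call:
step_arm --pt "-2 0 0 0 0 0 255" --pt "-4 0 0 0 0 0 255" --pt "-6 0 0 0 0 0 255" --pt "-8 0 0 0 0 0 255" --pt "-8 0 0 0 0 0 255"

```text
clock: 39.3
eef_pos: [432.3, 80.6, 57.2]
tool_rot: [-3.133, -0.004, -3.077]
force: [-1.1, -0.5, 2.0]
width: 0.5
```

Call:
step_arm --pt "-1.5 0 0 0 0 0 255" --pt "-3 0 0 0 0 0 255" --pt "-4 0 0 0 0 0 255" --pt "-4 0 0 0 0 0 255"

```text
clock: 39.7
eef_pos: [436.9, 80.9, 57.2]
tool_rot: [-3.133, -0.003, -3.077]
force: [-2.4, -0.1, 0.8]
width: -0.1
```

```bash
python3 - <<'E'
from plan import *
inf()
E
```

```text
in frame [-73.35  -0.64  57.19]
```

Call:
step_arm --pt "-1.5 0 0 0 0 0 255" --pt "-3 0 0 0 0 0 255" --pt "-3 0 0 0 0 0 255"

```text
clock: 40.0
eef_pos: [440.1, 81.1, 57.2]
tool_rot: [-3.133, -0.002, -3.077]
force: [-1.7, -0.1, 0.8]
width: -0.1
```

Call:
step_arm --pt "-1.5 0 0 0 0 0 255" --pt "-3 0 0 0 0 0 255" --pt "-3 0 0 0 0 0 255"

```text
clock: 40.3
eef_pos: [442.9, 81.4, 57.2]
tool_rot: [-3.133, -0.003, -3.077]
force: [-2.6, 1.2, -0.3]
width: -0.2
```

Call:
step_arm --pt "-1.5 0 0 0 0 0 255" --pt "-2.5 0 0 0 0 0 255" --pt "-2.5 0 0 0 0 0 255"

```text
clock: 40.6
eef_pos: [445.5, 81.5, 57.2]
tool_rot: [-3.133, -0.002, -3.077]
force: [-3.2, 1.4, 0.3]
width: -0.4
```

```bash
python3 - <<'E'
from plan import *
inf()
E
```

```text
in frame [-64.75  -0.62  57.22]
```

Call:
step_arm --pt "-1.5 0 0 0 0 0 255" --pt "-2.5 0 0 0 0 0 255" --pt "-2.5 0 0 0 0 0 255"

```text
clock: 40.9
eef_pos: [447.3, 81.7, 57.2]
tool_rot: [-3.133, -0.004, -3.077]
force: [-4.9, 1.2, 0.8]
width: -0.1
```

Call:
step_arm --pt "-1.5 0 0 0 0 0 255" --pt "-2.5 0 0 0 0 0 255" --pt "-2.5 0 0 0 0 0 255"

```text
clock: 41.2
eef_pos: [447.4, 81.7, 57.2]
tool_rot: [-3.132, -0.007, -3.076]
force: [-9.9, 2.1, 6.5]
width: 0.3
```

Call:
step_arm --pt "-1 0 0 0 0 0 255" --pt "-2 0 0 0 0 0 255" --pt "-2 0 0 0 0 0 255"

```text
clock: 41.5
eef_pos: [447.4, 81.6, 57.2]
tool_rot: [-3.131, -0.01, -3.076]
force: [-15.2, -0.4, 10.4]
width: 0.1
```

Call:
step_arm --pt "-1 0 0 0 0 0 255" --pt "-2 0 0 0 0 0 255" --pt "-3 0 0 0 0 0 255" --pt "-3 0 0 0 0 0 255"

```text
clock: 41.9
eef_pos: [447.5, 81.6, 57.1]
tool_rot: [-3.13, -0.014, -3.075]
force: [-22.0, 1.6, 16.7]
width: -0.2
```

Call:
step_arm --pt "5 0 0 0 0 0 255" --pt "20 0 0 0 0 0 255" --pt "28 0 0 0 0 0 255" --pt "28 0 -60 0 0 0 255" --pt "28 0 -130 0 0 0 255" --pt "28 -40 -160 0 0 0 255" --pt "28 -90 -180 0 0 0 255" --pt "28 -140 -180 0 0 0 255"

```text
clock: 42.7
eef_pos: [438.1, -37.9, 238.2]
tool_rot: [-3.131, 0.005, -3.074]
force: [1.6, -0.2, -0.6]
width: 0.4
```

Call:
step_arm --pt "30 -50 0 0 0 0 255" --pt "30 -100 0 0 0 0 255" --pt "30 -150 0 0 0 0 255" --pt "30 -200 0 0 0 0 255" --pt "30 -250 0 0 0 0 255" --pt "30 -250 0 0 0 0 255"

```text
clock: 43.3
eef_pos: [420.9, -296.9, 236.5]
tool_rot: [-3.129, -0.003, -3.088]
force: [0.1, 0.4, -0.4]
width: 0.2
```

```bash
python3 - <<'E'
from plan import *
a=np.mean([ctrl.get_image("top").astype(float) for _ in range(6)],0);np.save("t5.npy",a)
b=(195,168,295,238);im=cv2.resize(a.astype(np.uint8)[b[1]:b[3],b[0]:b[2]],None,fx=8,fy=8,interpolation=cv2.INTER_CUBIC)
def pl(P,col):
    q=np.round((proj("top",P)-b[:2]+.5)*8-.5).astype(int); cv2.polylines(im,[q.reshape(-1,1,2)],True,col,1)
for y0,y1 in((105,51),(51,11),(11,-16)): pl(np.array([fr(x,y,18) for x,y in((45,y0),(45,y1),(-35,y1),(-35,y0))]),(255,0,0))
cv2.imwrite("pics/t5.png",im[:,:,::-1]); print(ctrl.read_state()['clock'])
E
```

```text
43.6
```

View pics/t5.png

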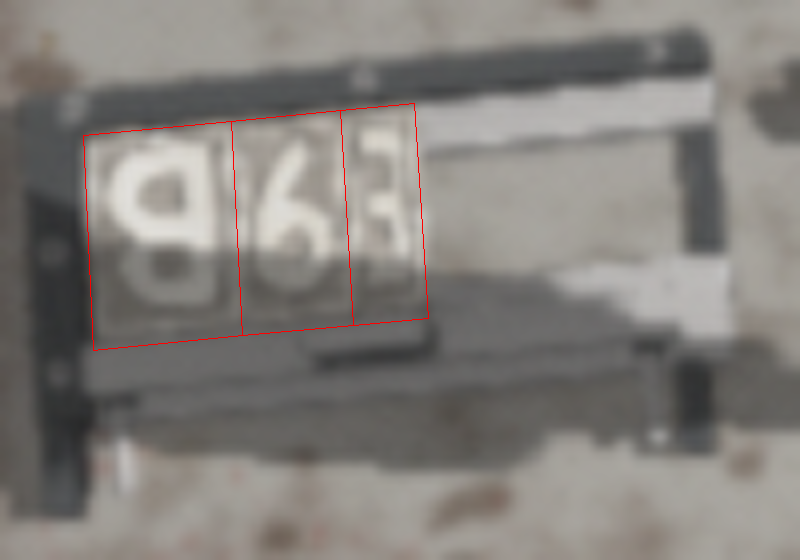

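```bash
python3 -c "
from cell import ctrl
print(ctrl.finish_job())"
```

```text
the job is handed in; nothing more can be done
None
```

All three dies are set in the frame and clamped, and I handed the job in at about 44 s of the 72 s allowed. The hand-in reports no verdict.

- **What I did:** I set the wide, middle and narrow dies on the rails in that order. Each was pushed sideways with shut fingers until it stalled against the stop or its neighbour. I then pushed the lug until the clamp bar stalled on the row, at about 22 N sideways.
- **Row tightness:** The pusher stalled at frame y = 39.4, −0.65 and −27.1 mm. A gapless row after the first die would give −0.6 and −27.6, so the row is tight to about 0.5 mm. I did not push the row sideways again after clamping.
- **Final top view:** It shows the dies in order (B, 6, 3), face up and square. They match the outline of the ideal row to within about 1–2 mm, with the clamp bar on them and the arm clear.
- **Forces:** The highest reading between moves was about 28 N, so I saw nothing near the 80 N or 40 N limits.
- **Not confirmed:** I could not measure the clamp travel directly. I inferred about 20 mm from where the bar stalled.
- **Disagreements:**
  - The side camera read about 1.7 pixels off the top camera's fit of the frame.
  - The first die height from the camera fit was about 57 mm. My first touch gave 49 mm and rail contact gave 52.5 mm, and I used 52.5 mm from the second die on.
  - The gripper's width readings were 2–3 mm below the true die widths.

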